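# Line up sawn blanks on a tilting fence tray and close the row

### The arm

A 7-joint arm with a two-finger parallel gripper is mounted at the origin on a cart in front of the work surface, level with it; the furniture and walls round the work are solid. World frame = base frame: x ahead of the robot, y to its left, z up, the work surface at z = 0. Lengths are in m, angles in rad, forces in N, time in s.
With the tool pointing down it reaches from about 0.4 to 0.85 m from the base axis. Payload 10.4 kg.
Tool frame: the origin (TCP) lies at the very end of the fingers, on their centre line; the grasp point (between the pads) lies 19 mm behind it; z points along the fingers, y is the line along which they close (so a half turn about z gives the same grasp; the last joint's range is limited). The gripper opens to 87 mm and grips with 3 to 60 N. Pads are 19 mm wide; open, the fingers measure 117 mm over their backs; the gripper's body (75 mm by 190 mm) begins 51 mm behind the grasp point.
Start: joints at [-1.342, 0.332, -0.065, 1.46, 0.022, 1.35, -0.088], TCP at [0.156, 0.605, 0.223] pointing down, gripper open.
Joint ranges: [-2.6, 2.6], [-0.5, 2.12], [-1.47, 1.34], [0.16, 2.42], [-1.27, 4.41], [0.06, 2.06], [-2.6, 2.6]. Speed limits (rad/s): [2.22, 2.22, 2.79, 2.79, 3.14, 3.14, 3.14].

### API

Orientations are given as a unit quaternion [x, y, z, w].
In Python, from bench import * gives the robot as it stands.
- The arm moves only by the tool step_arm, never from a script. Its arguments are lists of equal length, an entry for each row: "delta_pos": the shift along the world's x, y, z in units of 25 mm (1.0 is 25 mm), a list of three; "turn": the turn about the world's z in units of 0.12 rad (1.0 is 0.12 rad). In form: {"delta_pos": [[tx, ty, tz], ...], "turn": [turn, ...]}. A call has 1 to 12 rows; each row shifts and turns the commanded pose from where the row before left it; what a row does not reach is not made up. A row lasts 1/10 s, in which the tool goes at most 50 mm and 8.59 degrees, less where a joint would pass 70% of its speed; a pose out of reach is approached as far as the arm can. A call with a number of a shift or a turn outside -1 to 1 is refused whole. A call with a gripper value outside its range is refused whole. "grip" is the closure, from 0 (fully open) to 1 (shut), set as the call begins (left out, the last holds). The fingers move at their own pace and stop on an object; "newtons" is the grip in N (left out, the last holds). Time passes only in rows, so rows that do not move let the fingers close. It gives the time, the measured TCP pose, the force, the opening and the grip force at its end, in the units of the state.
- read_state(): the state, without advancing time (a new reading comes with each control period).
- camera(name): name is "scene" or "top" or "wrist"; returns a dict with "image" (420x560x3 uint8, red, green, blue), "z_map" (420x560 float32, m along the optical axis (not along the pixel's ray), 0 where there is no reading), "mtx" (3x3 intrinsics, pixels), "dist" ([k1, k2, p1, p2, k3] as OpenCV has them; the pictures are not rectified), "view" (4x4, takes a point from world to camera coordinates). Camera axes: x right, y up, looking along -z (the intrinsics and any distortion apply to the point x, -y, -z); pixel columns grow to the right and rows downward; lengths in m; the calibration is good to about 2 mm. A picture is of the moment at which its call begins.
- close_job(): hands the job in; it is judged then, once.
The state is a dict: "time": time; "joint_positions": joint angles; "joint_vel": joint speeds; "joint_torque": joint torques, N m; "ee_pos": TCP position; "eef_rot": TCP orientation; "ft_force": force on the tool from outside, world axes, zero at the start; "torque": the same for the moment, N m; "width": finger opening in m; "grip_force": force on a finger pad.
Only numpy, scipy, OpenCV 4.12 (cv2) and the standard library are available. Lean on these libraries where they do the work, as an engineer would, in place of code of your own. Each camera call takes 0.05 s, during which the arm holds its last target. There are 200 camera calls.

### The job

Line up the four sawn tube blanks end to end for marking out: lift the tray by its red lever until all four have slid down flat against the fence at the back, then lower it flat again without letting it drop. Then push the blue slide stop along until the blanks make one closed row between it and the fixed end stop, all against the fence, and leave the tools and tins round the tray where they are.

Things in the scene. Friction and masses are not known exactly. Their poses are not given: they have to be found in the camera images.
- tray (a joint): tilt of the tray, rad: 0 flat on its fixed grey base, grows as the lever is lifted, limit 0.75. Tray 350 mm along the fence, 160 mm deep, white floor, hinged at its back edge under the fence. Nothing holds it up: it drops if let go. 6 to 10 N at the grip lift it. The blanks begin to slide between 0.23 and 0.38 rad; skewed ones turn flush with the fence by about 0.6; none tip over below 0.7
- tray_hinge (a point): middle of the tray's hinge axis, 30 mm above the bench. Axes turn with the tray: y along the hinge and fence, towards the fixed end stop; x from the lever towards the fence; z square to the floor, up when the tray is flat
- lever_grip (a point): middle of the lever's red grip, 17 mm thick, 54 mm long along the tray's x, in front of the middle of the tray's front edge. Flat: 62 mm above the bench, 225 mm in front of and 32 mm above the hinge axis. Pinched from above by fingers closing along the tray's y, it can pivot between the pads as it rises on its arc. Axes as tray_hinge
- tray_corner (a point): inner corner at floor level, 43 mm above the bench, where the fence (30 mm high, face at x = 0 here) meets the fixed end stop (30 mm high, face at y = 0). Axes as tray_hinge: +x into the fence, +y into the stop. Floor reaches to x -0.146, y -0.330, with low lips there. Closed row: blank centres at x -0.020, y -0.0275, -0.0825, -0.1375, -0.1925
- slide_stop (a joint): travel of the blue slide stop, m: 0 at the tray's right end, grows towards the fixed end stop, limit 0.09. It rides on the fence and stays where it is left; 2 N move it, about 5 N with the row before it. Its pushing face is at y = -0.285 + travel in the frame of tray_corner; with the row closed it reads 0.065
- stop_knob (a point): grip point of the upright round black knob (27 mm diameter) on the slide stop, 56 mm above the tray's floor, 31 mm behind the stop's pushing face, 26 mm in front of the fence's face. Knob top 14 mm above this point, the stop's blue body 20 mm below it. Axes as tray_hinge
- blank_1_mid (a point): centre of a sawn blank of square steel tube, dark grey, 40x40 mm, 55 mm long, 3 mm wall, about 150 g, lying on the tray's floor with its length roughly along the fence (up to 0.18 rad askew); centre 20 mm above the floor. Its z axis lies along the tube. All four are alike and may lie in any order
- blank_2_mid (a point): centre of a sawn blank of square steel tube, dark grey, 40x40 mm, 55 mm long, 3 mm wall, about 150 g, lying on the tray's floor with its length roughly along the fence (up to 0.18 rad askew); centre 20 mm above the floor. Its z axis lies along the tube. All four are alike and may lie in any order
- blank_3_mid (a point): centre of a sawn blank of square steel tube, dark grey, 40x40 mm, 55 mm long, 3 mm wall, about 150 g, lying on the tray's floor with its length roughly along the fence (up to 0.18 rad askew); centre 20 mm above the floor. Its z axis lies along the tube. All four are alike and may lie in any order
- blank_4_mid (a point): centre of a sawn blank of square steel tube, dark grey, 40x40 mm, 55 mm long, 3 mm wall, about 150 g, lying on the tray's floor with its length roughly along the fence (up to 0.18 rad askew); centre 20 mm above the floor. Its z axis lies along the tube. All four are alike and may lie in any order
- c_clamp: orange C-clamp lying on the bench to the right, 175x110x22 mm; must be left alone. Origin under its centre
- part_tin: open parts tin, 76 mm diameter, 86 mm tall, at the back right; must be left alone. Origin under its centre
- file: flat file with a red handle lying on the bench to the right of the tray, 21x295x20 mm, its length along its y; must be left alone. Origin under its centre
- tape: yellow tape measure standing to the left of the tray, 39x94x62 mm; must be left alone. Origin under its centre
- oil: green oil can with a long spout, 72x103x195 mm, to the left of the tray; must be left alone. Origin under its centre
Things that resemble listed ones, but are neither listed nor needed, are in the scene too. What is shaped like the part that bears blank_4_mid but pink or purple is not meant.

How it is judged:
By the outcome, as a careful person would: the job done as asked, in the order asked, and still so for the second after the job is handed in, with the robot touching nothing.
It also fails if it takes over 62 s, if anything falls off the work surface, if the arm or the gripper's body presses on something with over 40 N, if the wrist force passes 120 N, or if a joint passes its speed limit or range.

## Working session

There is one attempt and no reset: what is moved stays moved. The work goes in short steps, Python scripts to look and compute and a tool call to move; the robot and the scene stay as the last step left them, time stands still between calls to the robot, and variables do not carry over. Pictures are saved under pics/ and viewed, at most 10 in all, crops included, and the job is handed in when it is done.

Besides the shell and the picture viewer there is one more tool, called after "Call:" as name(argument=value, ...) on one line, values as JSON. step_arm: Moves the arm, as the interface text tells. Shifts and turns lie within -1 to 1; 1 stands for 25 mm of shift or 0.12 rad of turn. Its arguments: {"type":"object","properties":{"delta_pos":{"type":"array"},"turn":{"type":"array"},"grip":{"type":"number"},"newtons":{"type":"number"}},"required":["delta_pos","turn"]}

```bash
mkdir -p pics; cat > h.py <<'E'
import numpy as np, cv2
from bench import *
def save(c,n,crop=None,s=1):
    im=c["image"][:,:,::-1]
    if crop: x0,y0,x1,y1=crop; im=im[y0:y1,x0:x1]
    cv2.imwrite("pics/"+n+".png",cv2.resize(im,None,fx=s,fy=s,interpolation=cv2.INTER_CUBIC))
def world(c,u,v,z=None):
    """pixel -> world, by depth map, or on the plane of height z"""
    p=cv2.undistortPoints(np.array([[[u,v]]],float),c["mtx"],np.array(c["dist"]))[0,0]
    T=np.linalg.inv(c["view"]); d=T[:3,:3]@np.array([p[0],-p[1],-1])
    k=c["z_map"][int(round(v)),int(round(u))] if z is None else (z-T[2,3])/d[2]
    return T[:3,3]+k*d
E
python3 - <<'E'
from h import *
import pickle
for n in("top","scene"):
    c=camera(n);pickle.dump(c,open(n+".pkl","wb"));save(c,n+"0",s=1.42)
s=read_state();print(s["time"],s["ee_pos"],s["eef_rot"],s["width"])
E
```

```text
0.1 [0.15565496 0.60494154 0.22181981] [ 1.25587660e-01  9.92082317e-01 -6.42880408e-04 -4.67505044e-05] 0.08719168138756563
```

View pics/top0.png

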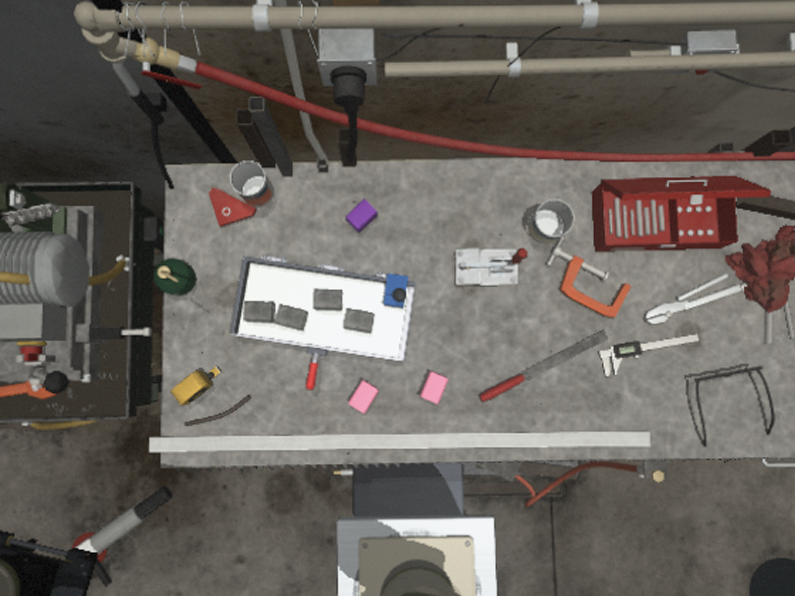

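View pics/scene0.png

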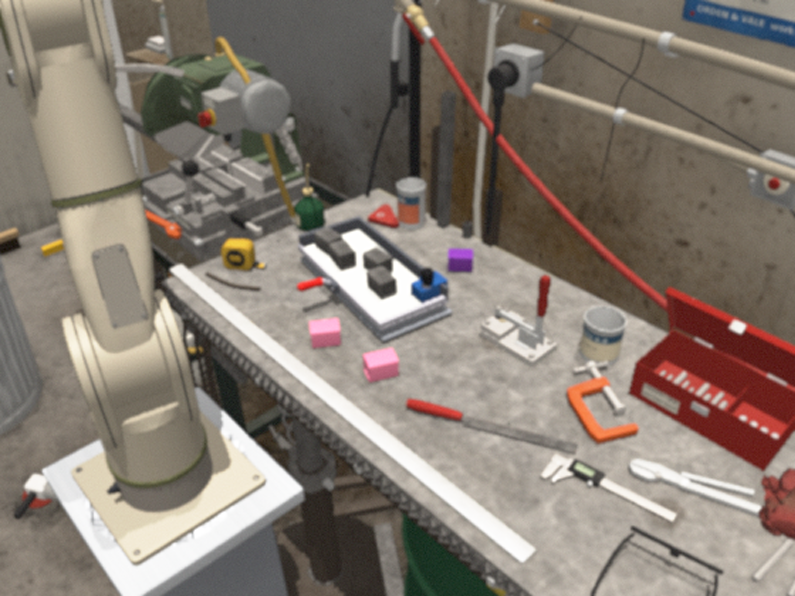

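The top view shows the tray at about (240–410, 258–360) of the enlarged picture, with the red grip at (312,372), the knob at (398,295) and four blanks at (259,311), (292,317), (328,299) and (359,320). I'll take a closer crop.

```bash
python3 - <<'E'
from h import *
import pickle
c=pickle.load(open("top.pkl","rb"));save(c,"top1",(155,172,305,282),5.3)
E
```

```text
(no output)
```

View pics/top1.png

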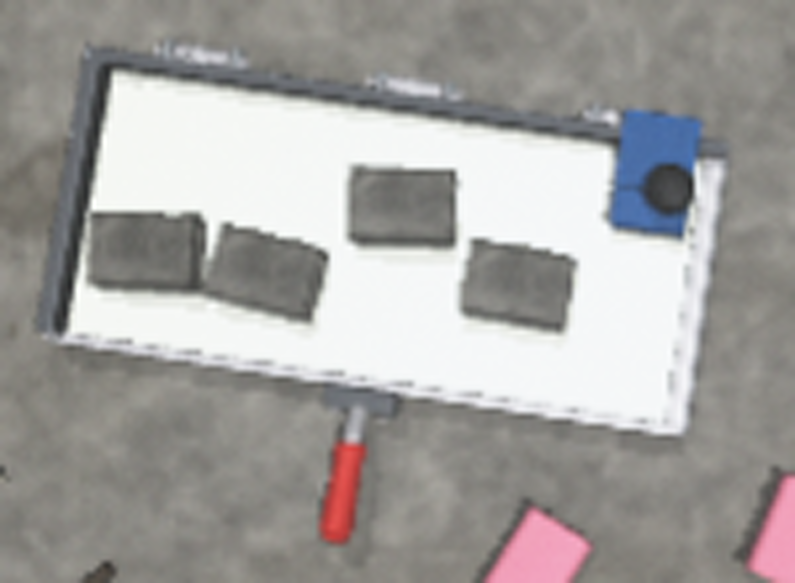

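The crop shows the grip from (353,443) to (336,542), the inner corner near (112,72), the fence's lower edge running to (700,155), and the knob top at (668,188).

```bash
python3 - <<'E'
from h import *
import pickle
c=pickle.load(open("top.pkl","rb"))
f=lambda u,v,z=None: world(c,155+(u+.5)/5.3-.5,172+(v+.5)/5.3-.5,z)
np.set_printoptions(precision=4,suppress=True)
a,b=f(353,443,.068),f(336,542,.068);m=(a+b)/2
print("grip",a,b,m,np.linalg.norm(a-b),f(345,492))
k=f(668,188,.113);print("knob",k,f(668,188))
p,q=f(90,48,.073),f(725,143,.073);print("fence",p,q,q-p,np.linalg.norm((q-p)))
d=(q-p)/np.linalg.norm(q-p); Y=-d; yaw=np.arctan2(-Y[0],Y[1]); print("yaw of tray frame",yaw)
X=np.array([np.cos(yaw),np.sin(yaw),0]);Y=np.array([-np.sin(yaw),np.cos(yaw),0])
h=m+.225*X;h[2]=.03;print("hinge from grip",h)
print("blanks z",[f(*t)[2] for t in((145,250),(265,270),(403,205),(515,285))])
co=f(112,72,.073);print("corner",co,(co-h)@X,(co-h)@Y)
print("knob rel",(k-co)@X,(k-co)@Y)
print(f(60,335,.073),f(685,432,.05))
E
```

```text
grip [0.4676 0.1954 0.068 ] [0.4157 0.2048 0.068 ] [0.4416 0.2001 0.068 ] 0.05280292818112463 [0.4418 0.1995 0.071 ]
knob [0.5951 0.0254 0.113 ] [0.5951 0.0254 0.1127]
fence [0.6825 0.3347 0.073 ] [ 0.6236 -0.006   0.073 ] [-0.0589 -0.3407  0.    ] 0.34574838733291074
yaw of tray frame -0.17125479809098182
hinge from grip [0.6633 0.1618 0.03  ]
blanks z [np.float64(0.08220814542691701), np.float64(0.08083895745306369), np.float64(0.08601303256324289), np.float64(0.08320956422362236)]
corner [0.6692 0.3228 0.073 ] -0.02168807389018531 0.15968511271751343
knob rel -0.022311131464557536 -0.3057009334317805
[0.5281 0.3501 0.073 ] [0.4702 0.0186 0.05  ]
```

Call:
step_arm(delta_pos=[[0.6,-0.9,0],[0.64,-0.9,0],[0.64,-0.9,0],[0.64,-0.9,0],[0.64,-0.9,0],[0.64,-0.9,0],[0.64,-0.9,0],[0.64,-0.9,0],[0.64,-0.9,0],[0.64,-0.9,0],[0.64,-0.9,0],[0.64,-0.9,-0.4]], turn=[0.1,0.1,0.1,0.1,0.1,0.1,0.07,0,0,0,0,0], grip=0)

```text
time: 1.3
ee_pos: [0.3476, 0.3347, 0.2133]
eef_rot: [0.086, 0.996, 0.001, 0.0]
ft_force: [0.7, -0.3, -0.5]
width: 0.0868
grip_force: 0.0
```

Call:
step_arm(delta_pos=[[0.64,-0.9,-0.4],[0.64,-0.9,-0.5],[0.64,-0.9,-0.5],[0.64,-0.9,-0.5],[0.64,-0.9,-0.5],[0.6,-0.9,-0.5],[0,0,0],[0,0,0],[0,0,0]], turn=[0,0,0,0,0,0,0,0,0])

```text
time: 2.2
ee_pos: [0.4413, 0.2013, 0.1404]
eef_rot: [0.085, 0.996, 0.0, 0.0]
ft_force: [-0.3, 0.7, -0.1]
width: 0.0868
grip_force: 0.0
```

```bash
python3 - <<'E'
from h import *
c=camera("wrist");save(c,"w1",s=1.4)
import pickle;pickle.dump(c,open("w.pkl","wb"))
s=read_state();print(s["time"],s["ee_pos"],s["eef_rot"])
E
```

```text
2.25 [0.44133358 0.20145591 0.14043406] [8.47458185e-02 9.96402541e-01 3.25153469e-04 1.29870496e-04]
```

View pics/w1.png

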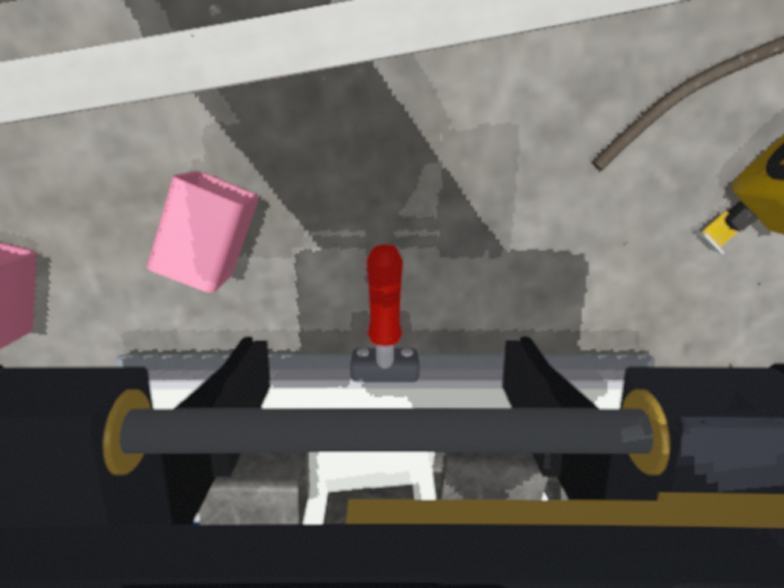

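The grip is centred between the fingers at (385,295), aligned with them. I'll descend and pinch lightly so it can pivot.

Call:
step_arm(delta_pos=[[0,-0.04,-0.6],[0,0,-0.8],[0,0,-0.8],[0,0,-0.8],[0,0,-0.6],[0,0,-0.3],[0,0,0],[0,0,0]], turn=[0,0,0,0,0,0,0,0])

```text
time: 3.05
ee_pos: [0.442, 0.1998, 0.0433]
eef_rot: [0.085, 0.996, 0.0, 0.0]
ft_force: [0.6, 0.4, -1.0]
width: 0.0872
grip_force: 0.0
```

Call:
step_arm(delta_pos=[[0,0,0],[0,0,0],[0,0,0],[0,0,0],[0,0,0],[0,0,0],[0,0,0],[0,0,0]], turn=[0,0,0,0,0,0,0,0], grip=1, newtons=30)

```text
time: 3.85
ee_pos: [0.4417, 0.1993, 0.0426]
eef_rot: [0.086, 0.996, 0.0, -0.0]
ft_force: [-0.6, -0.2, 0.3]
width: 0.0313
grip_force: 0.0
```

```bash
python3 - <<'E'
import numpy as np
R=np.hypot(.225,.032);a0=np.arctan2(.032,.225);yaw=-.173
th=np.r_[np.linspace(0,.64,25)]
r=R*(np.cos(a0)-np.cos(a0+th));z=R*(np.sin(a0+th)-np.sin(a0))
P=np.c_[r*np.cos(yaw),r*np.sin(yaw),z]/.025
print(np.diff(P,axis=0).round(2).tolist(),P[-1])
E
```

```text
[[0.04, -0.01, 0.24], [0.04, -0.01, 0.24], [0.05, -0.01, 0.24], [0.06, -0.01, 0.24], [0.06, -0.01, 0.23], [0.07, -0.01, 0.23], [0.07, -0.01, 0.23], [0.08, -0.01, 0.23], [0.09, -0.02, 0.23], [0.09, -0.02, 0.22], [0.1, -0.02, 0.22], [0.1, -0.02, 0.22], [0.11, -0.02, 0.22], [0.11, -0.02, 0.21], [0.12, -0.02, 0.21], [0.13, -0.02, 0.21], [0.13, -0.02, 0.2], [0.14, -0.02, 0.2], [0.14, -0.02, 0.2], [0.15, -0.03, 0.19], [0.15, -0.03, 0.19], [0.16, -0.03, 0.18], [0.16, -0.03, 0.18], [0.17, -0.03, 0.17]] [ 2.5075504  -0.43818646  5.12144154]
```

Call:
step_arm(delta_pos=[[0,0,0],[0,0,0],[0,0,0],[0,0,0],[0,0,0]], turn=[0,0,0,0,0])

```text
time: 4.35
ee_pos: [0.4419, 0.2004, 0.0426]
eef_rot: [0.085, 0.996, 0.001, 0.0]
ft_force: [2.5, 6.2, -3.4]
width: 0.0161
grip_force: 29.7
```

Call:
step_arm(delta_pos=[[0.04,-0.01,0.24],[0.04,-0.01,0.24],[0.05,-0.01,0.24],[0.06,-0.01,0.24],[0.06,-0.01,0.23],[0.07,-0.01,0.23],[0.07,-0.01,0.23],[0.08,-0.01,0.23]], turn=[0,0,0,0,0,0,0,0])

```text
time: 5.15
ee_pos: [0.4536, 0.1984, 0.0896]
eef_rot: [0.085, 0.996, 0.001, 0.0]
ft_force: [3.3, 5.3, -7.2]
width: 0.0164
grip_force: 30.3
```

Call:
step_arm(delta_pos=[[0.09,-0.02,0.23],[0.09,-0.02,0.22],[0.1,-0.02,0.22],[0.1,-0.02,0.22],[0.11,-0.02,0.22],[0.11,-0.02,0.21],[0.12,-0.02,0.21],[0.13,-0.02,0.21]], turn=[0,0,0,0,0,0,0,0])

```text
time: 5.95
ee_pos: [0.4747, 0.1948, 0.1329]
eef_rot: [0.085, 0.996, 0.001, 0.0]
ft_force: [3.7, 6.1, -8.4]
width: 0.016
grip_force: 30.2
```

Call:
step_arm(delta_pos=[[0.13,-0.02,0.2],[0.14,-0.02,0.2],[0.14,-0.02,0.2],[0.15,-0.03,0.19],[0.15,-0.03,0.19],[0.16,-0.03,0.18],[0.16,-0.03,0.18],[0.17,-0.03,0.17],[0,0,0],[0,0,0],[0,0,0],[0,0,0]], turn=[0,0,0,0,0,0,0,0,0,0,0,0])

```text
time: 7.15
ee_pos: [0.5041, 0.1897, 0.1706]
eef_rot: [0.085, 0.996, 0.001, -0.0]
ft_force: [-0.1, 6.1, -2.5]
width: 0.016
grip_force: 30.0
```

```bash
python3 - <<'E'
from h import *
a=camera("top");c=camera("scene")
A=cv2.resize(a["image"][172:282,155:305],(780,572))[:, :, ::-1];B=cv2.resize(c["image"][130:260,190:340],(780,676))[:,:,::-1]
cv2.imwrite("pics/t2.png",cv2.resize(np.hstack([cv2.resize(A,(400,293)),cv2.resize(B,(400,293))]),(800,293)))
E
```

```text
(no output)
```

View pics/t2.png

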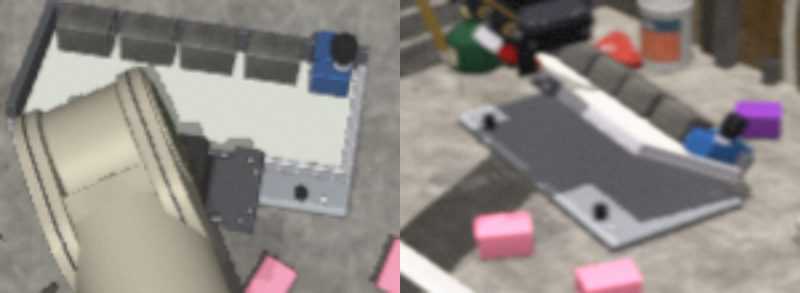

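All four blanks now lie flush along the fence (left half, (85,30) to (275,60)). I'll lower back along the same arc.

Call:
step_arm(delta_pos=[[-0.17,0.03,-0.17],[-0.16,0.03,-0.18],[-0.16,0.03,-0.18],[-0.15,0.03,-0.19],[-0.15,0.03,-0.19],[-0.14,0.02,-0.2],[-0.14,0.02,-0.2],[-0.13,0.02,-0.2],[-0.13,0.02,-0.21],[-0.12,0.02,-0.21],[-0.11,0.02,-0.21],[-0.11,0.02,-0.22]], turn=[0,0,0,0,0,0,0,0,0,0,0,0])

```text
time: 8.45
ee_pos: [0.4629, 0.1968, 0.1118]
eef_rot: [0.085, 0.996, 0.001, 0.0]
ft_force: [1.3, 6.1, -2.4]
width: 0.0163
grip_force: 30.0
```

Call:
step_arm(delta_pos=[[-0.1,0.02,-0.22],[-0.1,0.02,-0.22],[-0.09,0.02,-0.22],[-0.09,0.02,-0.23],[-0.08,0.01,-0.23],[-0.07,0.01,-0.23],[-0.07,0.01,-0.23],[-0.06,0.01,-0.23],[-0.06,0.01,-0.24],[-0.05,0.01,-0.24],[-0.02,0.01,-0.12],[-0.02,0,-0.12]], turn=[0,0,0,0,0,0,0,0,0,0,0,0])

```text
time: 9.65
ee_pos: [0.4426, 0.2003, 0.0484]
eef_rot: [0.085, 0.996, 0.001, 0.0]
ft_force: [-0.1, 6.3, -2.7]
width: 0.0161
grip_force: 29.6
```

Call:
step_arm(delta_pos=[[-0.02,0,-0.08],[-0.02,0,-0.08],[0,0,-0.08],[0,0,0],[0,0,0],[0,0,0]], turn=[0,0,0,0,0,0])

```text
time: 10.25
ee_pos: [0.4417, 0.2005, 0.0426]
eef_rot: [0.085, 0.996, 0.001, 0.0]
ft_force: [1.6, 7.5, -3.4]
width: 0.0162
grip_force: 29.7
```

Call:
step_arm(delta_pos=[[0,0,-0.04],[0,0,0],[0,0,0]], turn=[0,0,0])

```text
time: 10.55
ee_pos: [0.4418, 0.2005, 0.0424]
eef_rot: [0.085, 0.996, 0.001, 0.0]
ft_force: [-4.5, 4.0, 8.4]
width: 0.0159
grip_force: 29.9
```

Call:
step_arm(delta_pos=[[0,0,0],[0,0,0],[0,0,0],[0,0,0],[0,0,0],[0,0,0],[0,0,0],[0,0,0]], turn=[0,0,0,0,0,0,0,0], grip=0)

```text
time: 11.35
ee_pos: [0.4417, 0.199, 0.0416]
eef_rot: [0.086, 0.996, 0.0, -0.0]
ft_force: [0.2, -0.7, 0.4]
width: 0.0722
grip_force: 0.0
```

Call:
step_arm(delta_pos=[[0,0,0.5],[0,0,0.9],[0,0,1],[0,0,1],[0,0,1],[0,0,1],[0,0,1]], turn=[0,0,0,0,0,0,0])

```text
time: 12.05
ee_pos: [0.4417, 0.1988, 0.2037]
eef_rot: [0.086, 0.996, 0.0, 0.0]
ft_force: [0.9, -0.1, 0.4]
width: 0.087
grip_force: 0.0
```

Call:
step_arm(delta_pos=[[0.4,-0.5,0],[0.58,-0.9,0],[0.58,-0.9,0],[0.58,-0.9,0],[0.58,-0.9,0],[0.58,-0.9,0],[0.58,-0.9,0],[0.58,-0.9,0],[0.58,-0.9,0],[0.58,-0.9,-0.4],[0.18,-0.3,-0.4],[0,0,0]], turn=[0,0,0,0,0,0,0,0,0,0,0,0], grip=1, newtons=20)

```text
time: 13.25
ee_pos: [0.586, -0.0245, 0.1806]
eef_rot: [0.087, 0.996, -0.0, -0.001]
ft_force: [0.3, 0.4, -0.5]
width: 0.0025
grip_force: 0.0
```

Call:
step_arm(delta_pos=[[0,0,-0.5],[0,0,-0.5],[0,0,0],[0,0,0],[0,0,0]], turn=[0,0,0,0,0])

```text
time: 13.75
ee_pos: [0.5868, -0.0231, 0.157]
eef_rot: [0.085, 0.996, 0.0, 0.0]
ft_force: [-0.7, -0.2, 0.3]
width: 0.0003
grip_force: 0.0
```

```bash
python3 - <<'E'
from h import *
c=camera("wrist");save(c,"w3",s=1.4)
s=read_state();print(s["time"],s["ee_pos"],s["width"])
T=s["ee_pos"]; c2=camera("top")
im=cv2.cvtColor(c2["image"],cv2.COLOR_RGB2HSV);y0,x0,=172,155
print("knob z map near",np.array(c2["z_map"])[205:212,275:288].round(3)[::3,::3])
E
```

```text
13.8 [ 0.58693455 -0.02318307  0.15708905] 0.0006193912703766394
knob z map near [[0.    1.294 0.829 0.83  0.829]
 [1.131 1.132 0.83  0.829 0.831]
 [1.155 1.16  0.831 0.83  0.83 ]]
```

View pics/w3.png

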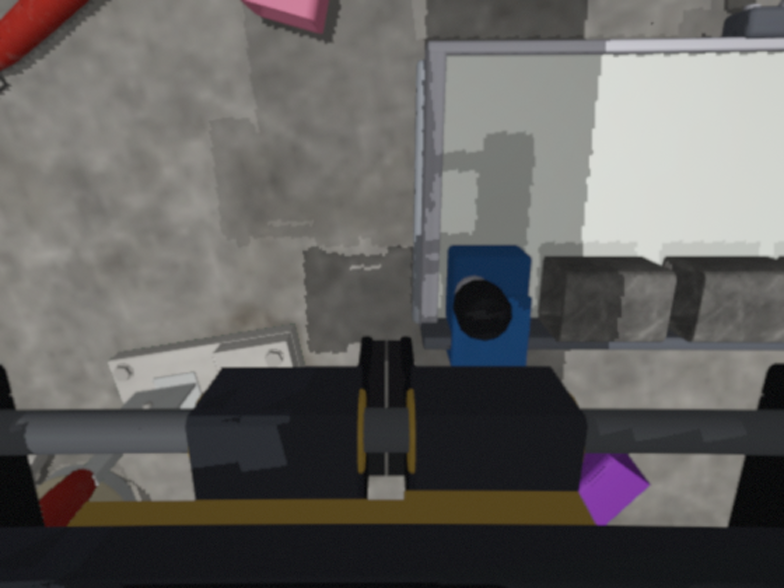

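The knob top is at (482,309), behind the stop's face with the row to the right of it. I'll locate the knob from this close view.

```bash
python3 - <<'E'
from h import *
c=camera("wrist");k=world(c,482/1.4,309/1.4,.113);print(k,world(c,482/1.4,309/1.4))
s=read_state();d=k-s["ee_pos"];y=-.172
print("along x,y of tray",d@[np.cos(y),np.sin(y),0],d@[-np.sin(y),np.cos(y),0])
E
```

```text
[0.58986604 0.02205348 0.113     ] [0.59018092 0.02216471 0.11222925]
along x,y of tray -0.00488927903420722 0.04524414690247312
```

Call:
step_arm(delta_pos=[[-0.16,0.03,-0.4],[0,0,-0.7],[0,0,-0.7],[0,0,-0.6],[0,0,-0.4],[0,0,-0.12],[0,0,0],[0,0,0]], turn=[0,0,0,0,0,0,0,0])

```text
time: 14.7
ee_pos: [0.5831, -0.0228, 0.0842]
eef_rot: [0.086, 0.996, 0.0, 0.0]
ft_force: [0.6, 0.1, 1.1]
width: 0.0008
grip_force: 0.0
```

Call:
step_arm(delta_pos=[[0.03,0.2,0],[0.035,0.2,0],[0.035,0.2,0],[0.035,0.2,0],[0.035,0.2,0],[0.035,0.2,0],[0.035,0.2,0],[0,0,0]], turn=[0,0,0,0,0,0,0,0])

```text
time: 15.5
ee_pos: [0.5889, 0.0133, 0.0836]
eef_rot: [0.085, 0.996, 0.0, 0.0]
ft_force: [-0.8, 0.4, 0.6]
width: 0.0002
grip_force: 0.0
```

Call:
step_arm(delta_pos=[[0.035,0.2,0],[0.035,0.2,0],[0.035,0.2,0]], turn=[0,0,0])

```text
time: 15.8
ee_pos: [0.5913, 0.0274, 0.0835]
eef_rot: [0.086, 0.996, -0.0, -0.0]
ft_force: [-1.3, -2.9, 0.7]
width: 0.0003
grip_force: 1.2
```

```bash
python3 - <<'E'
from h import *
c=camera("wrist");save(c,"w4",s=1.4)
E
```

```text
(no output)
```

View pics/w4.png

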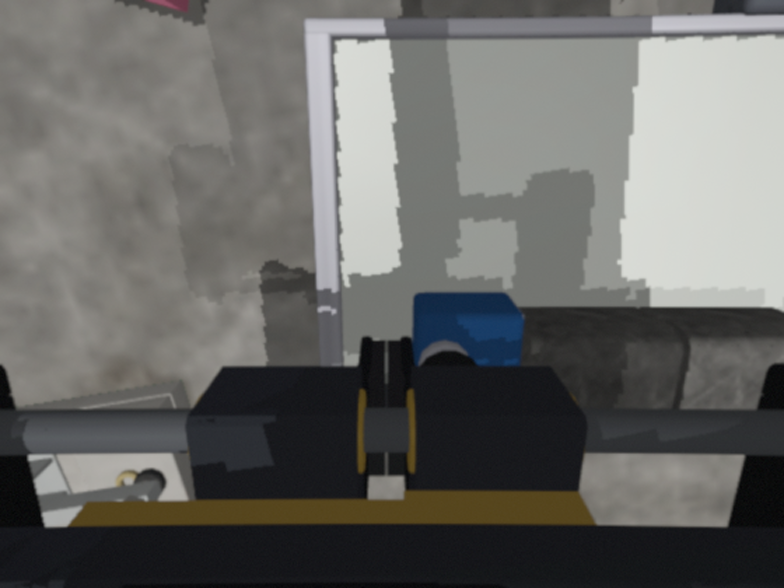

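The fingers push the knob from behind, and the blue stop's face (522) has almost reached the first blank (525). I'll keep pushing while watching the force.

Call:
step_arm(delta_pos=[[0.035,0.2,0],[0.035,0.2,0],[0.035,0.2,0],[0.035,0.2,0]], turn=[0,0,0,0])

```text
time: 16.25
ee_pos: [0.5948, 0.0475, 0.0835]
eef_rot: [0.086, 0.996, -0.0, -0.0]
ft_force: [-1.3, -3.8, 0.3]
width: 0.0005
grip_force: 1.9
```

Call:
step_arm(delta_pos=[[0.018,0.1,0],[0.018,0.1,0],[0.018,0.1,0]], turn=[0,0,0])

```text
time: 16.55
ee_pos: [0.596, 0.0546, 0.0835]
eef_rot: [0.086, 0.996, -0.0, -0.0]
ft_force: [-2.3, -5.0, 1.0]
width: 0.0004
grip_force: 2.3
```

Call:
step_arm(delta_pos=[[0.018,0.1,0],[0.018,0.1,0],[0.018,0.1,0]], turn=[0,0,0])

```text
time: 16.85
ee_pos: [0.5974, 0.0624, 0.0835]
eef_rot: [0.086, 0.996, -0.0, -0.0]
ft_force: [-3.0, -4.7, 0.5]
width: 0.0004
grip_force: 2.3
```

```bash
python3 - <<'E'
from h import *
c=camera("top");save(c,"t5",(155,172,305,282),5.3)
E
```

```text
(no output)
```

View pics/t5.png

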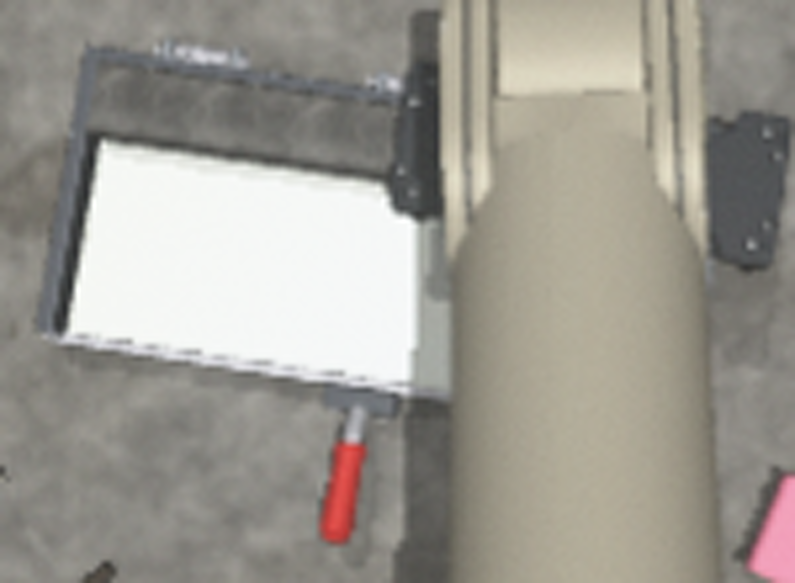

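The row looks straight along the fence and reaches the end stop, or nearly so, at left (100,95). Small steps until the force rises.

Call:
step_arm(delta_pos=[[0.009,0.05,0],[0.009,0.05,0]], turn=[0,0])

```text
time: 17.1
ee_pos: [0.5976, 0.0638, 0.0835]
eef_rot: [0.086, 0.996, -0.001, -0.0]
ft_force: [-4.6, -9.7, 1.0]
width: 0.0004
grip_force: 4.9
```

Call:
step_arm(delta_pos=[[0.009,0.05,0],[0.009,0.05,0]], turn=[0,0])

```text
time: 17.3
ee_pos: [0.5977, 0.064, 0.0834]
eef_rot: [0.087, 0.996, -0.002, -0.001]
ft_force: [-6.0, -16.5, 3.9]
width: 0.0004
grip_force: 8.3
```

It's stopped hard: the row is closed. Back off, lift clear and move aside.

Call:
step_arm(delta_pos=[[-0.02,-0.2,0],[-0.09,-0.5,0],[-0.1,-0.6,0],[0,0,0.5],[0,0,1],[0,0,1],[0,0,1],[-0.5,-0.9,0.5],[-0.5,-0.9,0],[-0.5,-0.9,0],[-0.5,-0.9,0],[-0.5,-0.9,0]], turn=[0,0,0,0,0,0,0,0,0,0,0,0])

```text
time: 18.5
ee_pos: [0.5305, -0.0784, 0.1848]
eef_rot: [0.086, 0.996, 0.0, 0.001]
ft_force: [-0.3, -0.1, 0.8]
width: 0.0001
grip_force: 0.0
```

Call:
step_arm(delta_pos=[[-0.3,-0.9,0],[-0.3,-0.9,0],[0,-0.9,0],[0,-0.9,0],[0,0,0],[0,0,0],[0,0,0]], turn=[0,0,0,0,0,0,0])

```text
time: 19.2
ee_pos: [0.5161, -0.1665, 0.184]
eef_rot: [0.085, 0.996, 0.0, 0.0]
ft_force: [0.6, 0.5, 0.1]
width: 0.0003
grip_force: 0.0
```

```bash
python3 - <<'E'
from h import *
c=camera("top");save(c,"t6",(155,172,305,282),5.3)
E
```

```text
(no output)
```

View pics/t6.png

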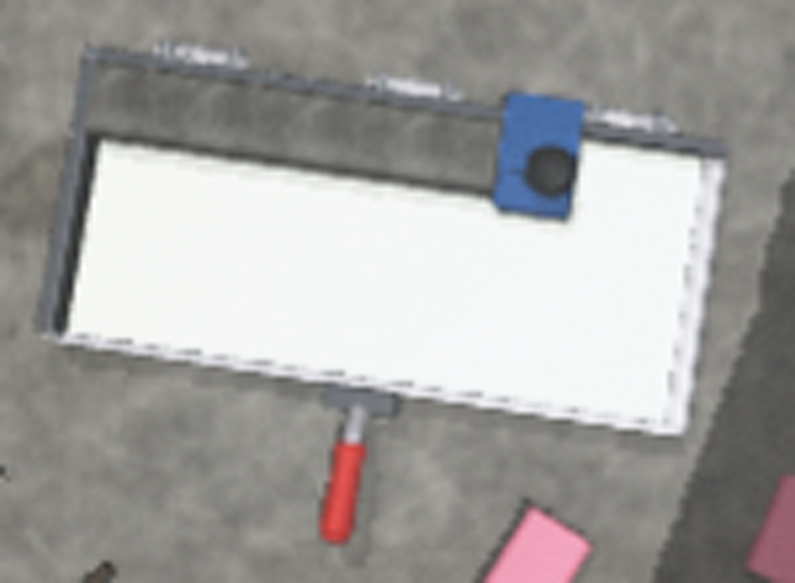

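The blanks form one closed row from (90,95) to (497,165), between the end stop and the blue stop. The knob has moved about 120 px, or roughly 65 mm, which matches the expected travel. The tray is flat. Handing in.

```bash
python3 -c "
from bench import *
print(close_job())"
```

```text
the job is handed in; nothing more can be done
None
```

The four blanks are in one closed row against the fence between the end stop and the blue slide stop, the tray is lowered flat, and the job was handed in at about 19 s; the arm made no contact with the tools and tins that I noticed, though I didn't picture them again at the end.

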